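# Pack the soft foot of the spray turntable

### The job

The spray turntable wobbles because one of the four rubber mounts under its square base plate has gone soft: press down on the plate's corners one after another with the fingertips until you find the corner that gives. Push the orange shim beside that corner straight in under the plate until its upright tab lies flat against the plate's edge, then press that corner once more, as firmly as before, to check that it no longer gives. Leave the other three shims where they are, pick nothing up and do not shove the turntable or the things around it out of place.

Things in the scene. Friction and masses are not known exactly. Their poses are not given: they have to be found in the camera images.
- base_plate: Square grey steel base plate of the spray turntable, 210 x 210 x 8 mm, 5.5 kg in all, standing loose on four rubber mounts. Origin at the centre of its underside, 16 mm above the table; z up, x from its front edge to its back edge (away from the robot), y to its left. On its middle stands a column with a round aluminium wheel head, 126 mm across, its top 69 mm above the table.
- corner_front_left (a point): Point on the plate's top face over the mount of its front left corner (a flat screw head), 20 mm in from both edges, 24 mm above the table: the place to press that corner.
- corner_front_right (a point): Point on the plate's top face over the mount of its front right corner (a flat screw head), 20 mm in from both edges, 24 mm above the table: the place to press that corner.
- corner_back_left (a point): Point on the plate's top face over the mount of its back left corner (a flat screw head), 20 mm in from both edges, 24 mm above the table: the place to press that corner.
- corner_back_right (a point): Point on the plate's top face over the mount of its back right corner (a flat screw head), 20 mm in from both edges, 24 mm above the table: the place to press that corner.
- shim_front_left: Loose orange plastic packing shim, 60 g, of the front left corner, at the plate's left edge, 35 mm from that corner's mount. Wedge 32 mm wide, 15 mm thick, nose just under the plate; upright tab at its outer end 36 wide, 36 high, 6 thick. Origin on the table under the tab's inner face; y: push direction, square to the edge, under the plate; tab's outer face y = -6 mm, nose y = +47 mm.
- shim_front_right: Loose orange plastic packing shim, 60 g, of the front right corner, at the plate's right edge, 35 mm from that corner's mount. Wedge 32 mm wide, 15 mm thick, nose just under the plate; upright tab at its outer end 36 wide, 36 high, 6 thick. Origin on the table under the tab's inner face; y: push direction, square to the edge, under the plate; tab's outer face y = -6 mm, nose y = +47 mm.
- shim_back_left: Loose orange plastic packing shim, 60 g, of the back left corner, at the plate's left edge, 35 mm from that corner's mount. Wedge 32 mm wide, 15 mm thick, nose just under the plate; upright tab at its outer end 36 wide, 36 high, 6 thick. Origin on the table under the tab's inner face; y: push direction, square to the edge, under the plate; tab's outer face y = -6 mm, nose y = +47 mm.
- shim_back_right: Loose orange plastic packing shim, 60 g, of the back right corner, at the plate's right edge, 35 mm from that corner's mount. Wedge 32 mm wide, 15 mm thick, nose just under the plate; upright tab at its outer end 36 wide, 36 high, 6 thick. Origin on the table under the tab's inner face; y: push direction, square to the edge, under the plate; tab's outer face y = -6 mm, nose y = +47 mm.
- shim_front_left_tab (a point): Middle of the inner face of that shim's tab, 20 mm above the table; at the start 26 to 36 mm out from the plate's edge. A light push (about 1 N) on the tab slides the shim in; it stops when the tab meets the edge, 105 mm to the left (plate's y) of the plate's origin. The wedge is 1 mm thinner than the space under the plate.
- shim_front_right_tab (a point): Middle of the inner face of that shim's tab, 20 mm above the table; at the start 26 to 36 mm out from the plate's edge. A light push (about 1 N) on the tab slides the shim in; it stops when the tab meets the edge, 105 mm to the right (plate's y) of the plate's origin. The wedge is 1 mm thinner than the space under the plate.
- shim_back_left_tab (a point): Middle of the inner face of that shim's tab, 20 mm above the table; at the start 26 to 36 mm out from the plate's edge. A light push (about 1 N) on the tab slides the shim in; it stops when the tab meets the edge, 105 mm to the left (plate's y) of the plate's origin. The wedge is 1 mm thinner than the space under the plate.
- shim_back_right_tab (a point): Middle of the inner face of that shim's tab, 20 mm above the table; at the start 26 to 36 mm out from the plate's edge. A light push (about 1 N) on the tab slides the shim in; it stops when the tab meets the edge, 105 mm to the right (plate's y) of the plate's origin. The wedge is 1 mm thinner than the space under the plate.
- core_a: One of four look-alike rubber mounts with metal cores under the plate's corners, 16 mm high, 36 mm across; origin at the middle of its foot. Which stands under which corner changes. Three are sound, their core bears the plate; in one (not told which) the core has sunk: its corner floats on soft rubber, starts to sink at about 4 N, stops 4 mm lower at about 6 N, springs back when let go.
- core_b: One of four look-alike rubber mounts with metal cores under the plate's corners, 16 mm high, 36 mm across; origin at the middle of its foot. Which stands under which corner changes. Three are sound, their core bears the plate; in one (not told which) the core has sunk: its corner floats on soft rubber, starts to sink at about 4 N, stops 4 mm lower at about 6 N, springs back when let go.
- core_c: One of four look-alike rubber mounts with metal cores under the plate's corners, 16 mm high, 36 mm across; origin at the middle of its foot. Which stands under which corner changes. Three are sound, their core bears the plate; in one (not told which) the core has sunk: its corner floats on soft rubber, starts to sink at about 4 N, stops 4 mm lower at about 6 N, springs back when let go.
- core_d: One of four look-alike rubber mounts with metal cores under the plate's corners, 16 mm high, 36 mm across; origin at the middle of its foot. Which stands under which corner changes. Three are sound, their core bears the plate; in one (not told which) the core has sunk: its corner floats on soft rubber, starts to sink at about 4 N, stops 4 mm lower at about 6 N, springs back when let go.
- rubber_kidney: Bystander: flat red rubber kidney, 104 x 48 x 9 mm. Origin at the middle of its underside.
- wood_rib: Bystander: kidney-shaped flat wooden rib, 94 x 38 x 8 mm. Origin at the middle of its underside.
Things that resemble listed ones, but are neither listed nor needed, are in the scene too. Leave any blue or turquoise look-alike of the shim_front_right alone.

How it is judged:
By the outcome, as a careful person would: the job done as asked, in the order asked, and still so for the second after the job is handed in, with the robot touching nothing.
It also fails if it takes over 72 s, if anything falls off the work surface, if the arm or the gripper's body presses on something with over 40 N, if the wrist force passes 120 N, or if a joint passes its speed limit or range.

### The arm

A 6-joint arm with a two-finger parallel gripper is mounted at the origin on a cart in front of the work surface, level with it; the furniture and walls round the work are solid. World frame = base frame: x ahead of the robot, y to its left, z up, the work surface at z = 0. Lengths are in m, angles in rad, forces in N, time in s.
With the tool pointing down it reaches from about 0.3 to 0.775 m from the base axis. Payload 14.6 kg.
Tool frame: the origin (TCP) lies on the mounting face of the last link; the fingertips stand 199 mm ahead of it and the grasp point (between the pads) lies arm.grip_depth ahead of it (arm.grip_depth is the distance from the TCP to the grasp point, in m); y points along the fingers, x is the direction in which the jaws open and shut, and the axes are right-handed (so a half turn about y gives the same grasp; the last joint's range is limited). The gripper opens to 94 mm and grips with 3 to 60 N. Pads are 16 mm wide; open, the fingers measure 119 mm over their backs; the gripper's body (75 mm by 177 mm) begins 78 mm behind the grasp point.
Start: joints at [1.17, 0.3, 1.521, -0, 1.321, -0.067], TCP at [0.18, 0.52, 0.405] pointing down, gripper open.
Joint ranges: [-3.03, 3.03], [-0.79, 2.21], [0.23, 2.52], [-1.04, 4.18], [0, 3.07], [-2.55, 2.55]. Speed limits (rad/s): [2.22, 2.22, 2.57, 3.14, 3.14, 3.14].

### API

Orientations are given as a 3x3 rotation matrix whose columns are the frame's x, y, z axes.
In Python, from rig import arm, camera, camera_model, workorder gives the robot as it stands. The module is installed in compiled form; this text tells all that it offers.
- The arm moves only by the shell command python3 -m jog 'ROWS'. ROWS is JSON, one flat list of numbers, 5 for each row, row after row: the shift along the world's x, y, z in mm, then the turn about the world's z in degrees, then the opening, from -1 (shut) to 1 (fully open). A call has 1 to 20 rows; each row is the pose to reach, as a shift and turn from the pose commanded when the call began; what a row does not reach only later rows make up. A row lasts 1/12 s, in which the tool goes at most 41.7 mm and 7.16 degrees, less where a joint would pass 70% of its speed; a pose out of reach is approached as far as the arm can. A call with a gripper value outside its range is refused whole. The fingers move at their own pace and stop on an object; the grip force is fixed at half the most. Time passes only in rows, so rows that repeat a pose let the fingers close. It gives the time, the measured TCP pose, the force and the opening at its end, in the units of the state.
- arm.sense(): the state, without advancing time (a new reading comes with each control period).
- camera(name): name is "side" or "top"; returns the picture (420x560x3 uint8, red, green, blue); there is no depth.
- camera_model(name): a dict with "fx", "fy", "cx", "cy" (pixels), "T" (4x4, takes a point from camera to world coordinates). Camera axes: x right, y down, z forward; pixel columns grow to the right and rows downward; lengths in m; the calibration is good to about 2 mm. A picture is of the moment at which its call begins. camera_model takes no time and is no camera call.
- workorder.hand_in(): hands the job in, once; it reports no verdict.
The state is a dict: "time_s": time; "q": joint angles; "dq": joint speeds; "effort": joint torques, N m; "tcp_pos": TCP position; "tcp_rot": TCP orientation; "ft_force": force on the tool from outside, world axes, zero at the start; "wrist_torque": the same for the moment, N m; "opening": opening from 0.0 (shut) to 1.0 (fully open).
Only numpy, scipy, OpenCV 4.12 (cv2) and the standard library are available. Lean on these libraries where they do the work, as an engineer would, in place of code of your own. Each camera call takes 0.05 s, during which the arm holds its last target.

## Working session

There is one attempt and no reset: what is moved stays moved. The work goes in short steps, Python scripts to look and compute and a shell command to move; the robot and the scene stay as the last step left them, time stands still between calls to the robot, and variables do not carry over. Pictures are saved under pics/ and viewed, and the job is handed in when it is done.

```bash
mkdir -p pics; ls
python3 - <<'E'
from rig import arm,camera,camera_model
import cv2
for n in ("top","side"):
    cv2.imwrite(f"pics/{n}0.png",camera(n)[:,:,::-1]); m=camera_model(n); print(n,m)
s=arm.sense();print(s,arm.grip_depth)
E
```

```text
pics
top {'fx': 425.4032926988119, 'fy': 425.4032926988119, 'cx': 279.20650333418195, 'cy': 211.152466907343, 'T': array([[-0.00401633, -0.98366515,  0.17996317,  0.36807215],
       [-0.99959587,  0.00901379,  0.02696019, -0.01880608],
       [-0.02814195, -0.17978216, -0.98330382,  0.92146393],
       [ 0.        ,  0.        ,  0.        ,  1.        ]])}
side {'fx': 436.88077803521503, 'fy': 436.88077803521503, 'cx': 284.8649242619293, 'cy': 206.46400220942058, 'T': array([[ 0.92655541, -0.18405224,  0.32805464,  0.14106643],
       [-0.37513904, -0.3879716 ,  0.84187216, -1.02644293],
       [-0.02767257, -0.90310731, -0.42852236,  0.55810318],
       [ 0.        ,  0.        ,  0.        ,  1.        ]])}
{'time_s': 0.1, 'q': array([ 1.17035950e+00,  3.00401552e-01,  1.52152234e+00, -9.02078395e-06,
        1.32068350e+00, -6.65784185e-02]), 'dq': array([-0.00294128, -0.00109655, -0.00124394,  0.00027014,  0.00181455,
        0.00119309]), 'effort': array([ 3.11876538e-04, -5.32648122e+01, -3.53284442e+01,  7.09117041e-02,
        2.35450052e-02, -1.26656983e-04]), 'tcp_pos': array([0.1802099 , 0.51960565, 0.40414922]), 'tcp_rot': array([[ 3.27688517e-01, -3.87515827e-04, -9.44785735e-01],
       [ 9.44785272e-01, -9.37866825e-04,  3.27688741e-01],
       [-1.01306777e-03, -9.99999485e-01,  5.87910569e-05]]), 'ft_force': array([ 0.13387224, -0.29138338,  0.30734698]), 'wrist_torque': array([-0.06250457, -0.0285661 , -0.05646336]), 'opening': 1.005947384662108} 0.1804
```

View pics/top0.png

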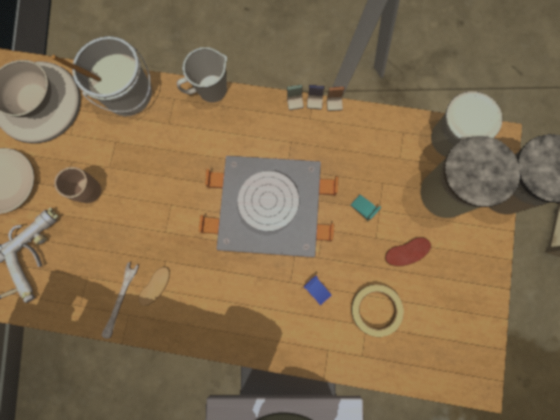

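View pics/side0.png

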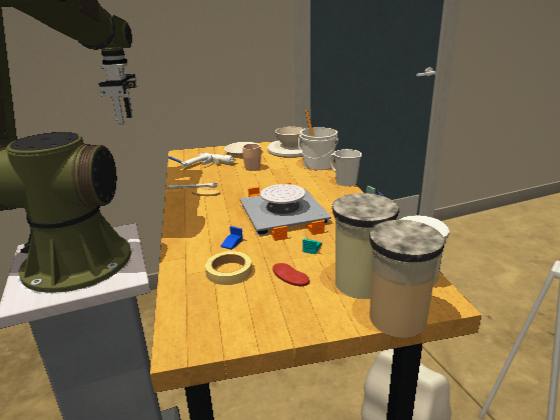

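The top view shows the plate at pixel columns 218–320 and rows 157–257, with orange tabs at about (210,180), (204,225), (334,186) and (329,232). There are blue and teal decoys at (317,290) and (365,207). Next I'll enlarge it to measure.

Run:
```python
import cv2
a=cv2.imread("pics/top0.png")[140:275,190:350]
cv2.imwrite("pics/crop.png",cv2.resize(a,None,fx=5,fy=4.4 if 0 else 4.4,interpolation=cv2.INTER_CUBIC))
a=cv2.imread("pics/side0.png")[170:260,220:340]
cv2.imwrite("pics/crops.png",cv2.resize(a,None,fx=6,fy=6,interpolation=cv2.INTER_CUBIC))
```

```text
(no output)
```

View pics/crop.png

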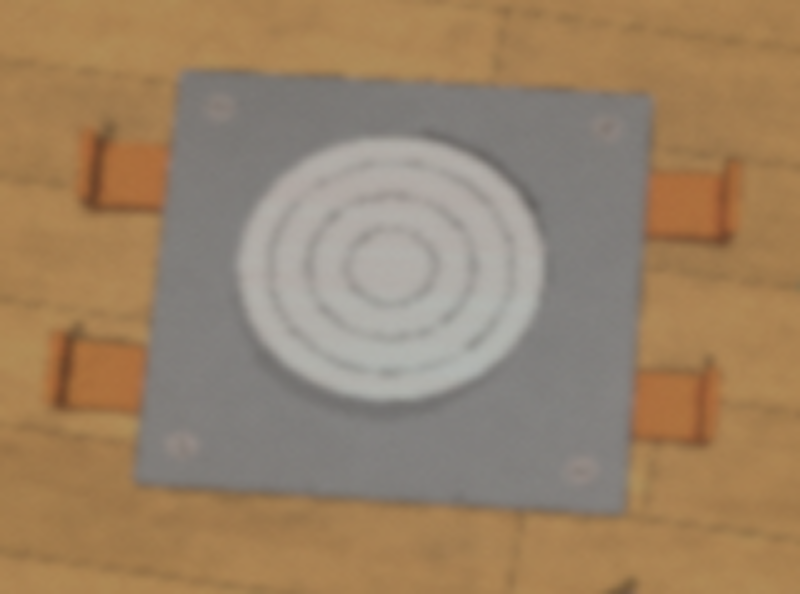

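View pics/crops.png

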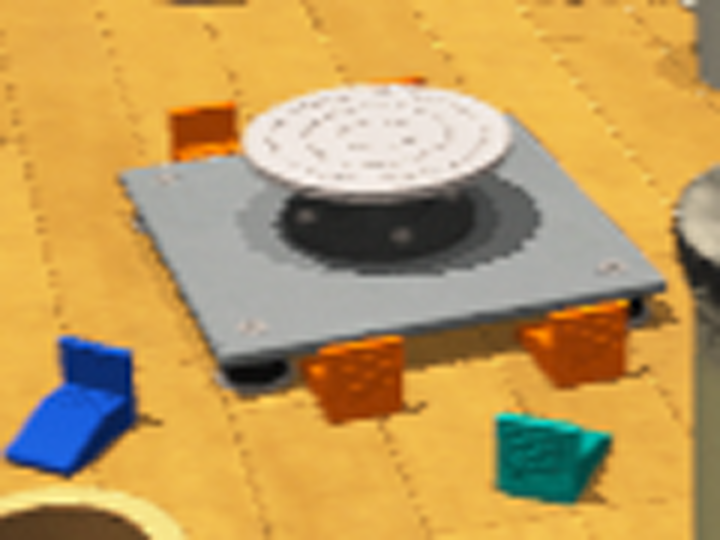

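```bash
cat > h.py <<'E'
import numpy as np
from rig import camera_model
def ray(n,u,v,z):
    m=camera_model(n);T=m["T"];d=T[:3,:3]@[(u-m["cx"])/m["fx"],(v-m["cy"])/m["fy"],1];o=T[:3,3]
    return o+d*(z-o[2])/d[2]
def crop(x,y,z): return ray("top",(x+.5)/5-.5+190,(y+.5)/4.4-.5+140,z)
E
python3 - <<'E'
from h import *
np.set_printoptions(precision=4,suppress=True)
P={'BL':(183,71,.105,.105),'BR':(653,94,.105,-.105),'FR':(626,513,-.105,-.105),'FL':(138,485,-.105,.105),
'bl':(220,107,.085,.085),'br':(606,128,.085,-.085),'fr':(581,470,-.085,-.085),'fl':(182,444,-.085,.085)}
W=np.array([crop(*p[:2],.024)[:2] for p in P.values()]);L=np.array([p[2:] for p in P.values()])
c=W.mean(0);H=L.T@(W-c);a=np.arctan2(H[0,1]-H[1,0],H[0,0]+H[1,1]);R=np.array([[np.cos(a),-np.sin(a)],[np.sin(a),np.cos(a)]])
print(c,np.degrees(a));print((W-c)@R-L)
for k in list(P)[4:]: print(k,c+R@P[k][2:])
for n,(x1,y1,x2,y2) in {'bl':(82,128,86,208),'fl':(54,330,50,405),'br':(738,158,733,240),'fr':(714,370,710,443)}.items():
  for z in(.036,):
    for q in((x1,y1),(x2,y2)): print(n,q,(crop(*q,z)[:2]-c)@R, crop(*q,z)[:2])
E
```

```text
[0.5471 0.0273] -4.3177296768668105
[[-0.0019 -0.002 ]
 [-0.0009  0.0009]
 [ 0.0009  0.001 ]
 [ 0.0001 -0.0023]
 [ 0.0004 -0.    ]
 [ 0.0003  0.0004]
 [ 0.0001  0.0011]
 [ 0.0011  0.0009]]
bl [0.6383 0.1056]
br [ 0.6255 -0.0639]
fr [ 0.4559 -0.0511]
fl [0.4687 0.1184]
bl (82, 128) [0.0675 0.142 ] [0.6251 0.1638]
bl (86, 208) [0.0273 0.1361] [0.5846 0.161 ]
fl (54, 330) [-0.0338  0.1436] [0.5242 0.173 ]
fl (50, 405) [-0.0703  0.1415] [0.4877 0.1736]
br (738, 158) [ 0.0703 -0.1415] [ 0.6065 -0.1191]
br (733, 240) [ 0.0293 -0.1413] [ 0.5657 -0.1158]
fr (714, 370) [-0.0346 -0.1363] [ 0.5023 -0.1061]
fr (710, 443) [-0.0696 -0.1364] [ 0.4674 -0.1035]
```

Plate centre fits at (0.547, 0.027) with a yaw of −4.3°. I'm moving above the front-left corner with the fingers shut and aligned to the plate.

```bash
python3 -m jog '[288,-401,-60,15,-1, 288,-401,-60,15,-1, 288,-401,-60,15,-1, 288,-401,-60,15,-1, 288,-401,-60,15,-1, 288,-401,-60,15,-1, 288,-401,-60,15,-1, 288,-401,-60,15,-1, 288,-401,-60,15,-1, 288,-401,-60,15,-1, 288,-401,-60,15,-1, 288,-401,-60,15,-1, 288,-401,-60,15,-1, 288,-401,-60,15,-1, 288,-401,-150,15,-1, 288,-401,-150,15,-1, 288,-401,-150,15,-1, 288,-401,-150,15,-1, 288,-401,-150,15,-1, 288,-401,-150,15,-1]'
python3 - <<'E'
from rig import arm,camera
import cv2
for n in ("top","side"): cv2.imwrite(f"pics/{n}1.png",camera(n)[:,:,::-1])
s=arm.sense();print(s['tcp_pos'],s['tcp_rot'],s['ft_force'],s['opening'])
a=cv2.imread("pics/side1.png")[130:260,180:360];cv2.imwrite("pics/c1.png",cv2.resize(a,None,fx=4,fy=4,interpolation=2))
E
```

```text
time_s: 1.77
tcp_pos: [0.4686, 0.1192, 0.2569]
tcp_rot: [[0.071, 0.003, -0.997], [0.997, 0.001, 0.071], [0.001, -1.0, -0.003]]
ft_force: [-0.1, -0.3, 0.5]
opening: 0.006
[0.46853039 0.11896316 0.25659318] [[ 7.15477579e-02  3.11563988e-03 -9.97432309e-01]
 [ 9.97436895e-01  5.26198497e-04  7.15497306e-02]
 [ 7.47770576e-04 -9.99995008e-01 -3.07000585e-03]] [ 0.20872842  0.0508944  -0.07766645] 0.004709056540282456
```

View pics/c1.png

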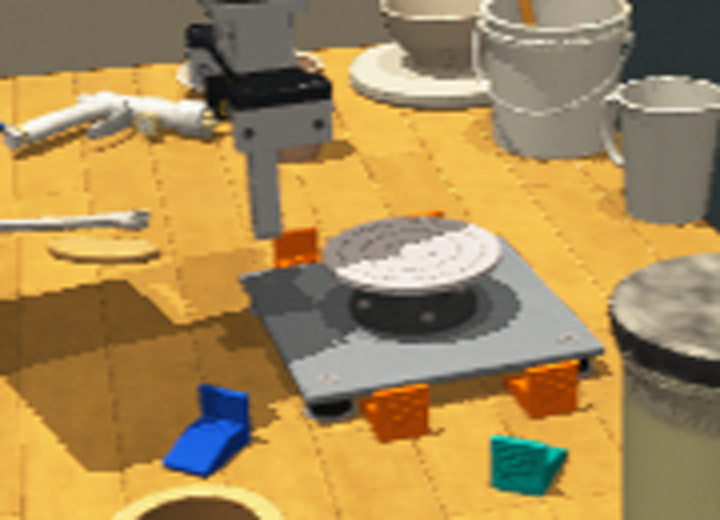

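View pics/top1.png

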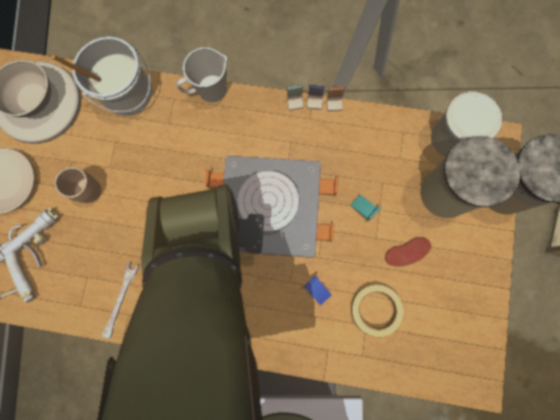

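The fingers are shut, about 34 mm above the front-left screw, seen around crop pixel (265,235). Now descending.

```bash
python3 -m jog '[0,0,-24,0,-1, 0,0,-26,0,-1, 0,0,-28,0,-1, 0,0,-28,0,-1, 0,0,-28,0,-1, 0,0,-28,0,-1]';python3 -m jog '[0,0,-1,0,-1, 0,0,-2,0,-1, 0,0,-3,0,-1,0,0,-3,0,-1]'
```

```text
time_s: 2.37
tcp_pos: [0.4684, 0.1187, 0.2275]
tcp_rot: [[0.072, 0.001, -0.997], [0.997, 0.0, 0.072], [0.0, -1.0, -0.001]]
ft_force: [-0.6, -0.2, 0.3]
opening: 0.007
time_s: 2.7
tcp_pos: [0.4682, 0.1186, 0.2235]
tcp_rot: [[0.072, -0.0, -0.997], [0.997, -0.0, 0.072], [-0.0, -1.0, 0.0]]
ft_force: [0.3, 1.1, 0.3]
opening: 0.004
```

```bash
python3 -m jog '[0,0,-1,0,-1, 0,0,-1,0,-1, 0,0,-1,0,-1]'; python3 -m jog '[0,0,-1,0,-1, 0,0,-1,0,-1, 0,0,-1,0,-1]'
```

```text
time_s: 2.95
tcp_pos: [0.4682, 0.1186, 0.2231]
tcp_rot: [[0.072, 0.0, -0.997], [0.997, -0.0, 0.072], [-0.0, -1.0, -0.0]]
ft_force: [-3.0, -0.9, 8.3]
opening: 0.008
time_s: 3.2
tcp_pos: [0.4683, 0.1187, 0.2229]
tcp_rot: [[0.072, 0.0, -0.997], [0.997, 0.0, 0.072], [0.0, -1.0, -0.0]]
ft_force: [-7.9, -1.5, 21.3]
opening: 0.003
```

Front left is sound: 21 N with no travel. On to front right.

```bash
python3 -m jog '[0,0,15,0,-1, 0,0,25,0,-1, -13,-170,25,0,-1, -13,-170,25,0,-1, -13,-170,25,0,-1, -13,-170,25,0,-1, -13,-170,25,0,-1, -13,-170,25,0,-1, -13,-170,15,0,-1, -13,-170,7,0,-1, -13,-170,5,0,-1, -13,-170,4,0,-1, -13,-170,4,0,-1, -13,-170,4,0,-1]'; python3 -m jog '[0,0,-1,0,-1, 0,0,-2,0,-1, 0,0,-2,0,-1,0,0,-2,0,-1]'; python3 -m jog '[0,0,-1,0,-1,0,0,-1,0,-1,0,0,-1,0,-1]'
```

```text
time_s: 4.37
tcp_pos: [0.4553, -0.0509, 0.2257]
tcp_rot: [[0.071, -0.0, -0.997], [0.997, -0.0, 0.071], [-0.0, -1.0, 0.0]]
ft_force: [-0.0, 0.2, 0.1]
opening: 0.006
time_s: 4.7
tcp_pos: [0.4552, -0.0514, 0.2237]
tcp_rot: [[0.072, 0.0, -0.997], [0.997, -0.0, 0.072], [-0.0, -1.0, -0.0]]
ft_force: [0.5, -0.6, -0.1]
opening: 0.003
time_s: 4.95
tcp_pos: [0.4553, -0.0514, 0.2233]
tcp_rot: [[0.072, 0.0, -0.997], [0.997, -0.0, 0.072], [-0.0, -1.0, -0.0]]
ft_force: [-4.2, 1.0, 11.5]
opening: 0.006
```

```bash
python3 -m jog '[0,0,-0.5,0,-1,0,0,-0.5,0,-1,0,0,-0.5,0,-1]'; python3 -m jog '[0,0,15,0,-1, 0,0,70,0,-1, 0,0,70,0,-1, 170,-13,70,0,-1, 170,-13,70,0,-1, 170,-13,70,0,-1, 170,-13,70,0,-1, 170,-13,70,0,-1, 170,-13,70,0,-1, 170,-13,40,0,-1, 170,-13,15,0,-1, 170,-13,7,0,-1, 170,-13,4,0,-1, 170,-13,4,0,-1, 170,-13,4,0,-1]'; python3 -m jog '[0,0,-1,0,-1, 0,0,-2,0,-1, 0,0,-2,0,-1,0,0,-2,0,-1]'; python3 -m jog '[0,0,-1,0,-1,0,0,-1,0,-1,0,0,-1,0,-1]'
```

```text
time_s: 5.2
tcp_pos: [0.4553, -0.0514, 0.2232]
tcp_rot: [[0.072, 0.001, -0.997], [0.997, -0.0, 0.072], [-0.0, -1.0, -0.001]]
ft_force: [-7.4, 1.4, 17.8]
opening: 0.003
time_s: 6.45
tcp_pos: [0.6253, -0.0644, 0.2278]
tcp_rot: [[0.072, 0.002, -0.997], [0.997, -0.0, 0.072], [-0.0, -1.0, -0.002]]
ft_force: [0.8, -0.5, -0.3]
opening: 0.005
time_s: 6.78
tcp_pos: [0.6252, -0.0644, 0.2245]
tcp_rot: [[0.072, 0.0, -0.997], [0.997, -0.0, 0.072], [-0.0, -1.0, -0.0]]
ft_force: [0.3, 0.6, -0.1]
opening: 0.004
time_s: 7.03
tcp_pos: [0.6253, -0.0644, 0.2233]
tcp_rot: [[0.072, 0.0, -0.997], [0.997, -0.0, 0.072], [-0.0, -1.0, -0.0]]
ft_force: [0.3, -0.0, 0.4]
opening: 0.004
```

```bash
python3 -m jog '[0,0,-1,0,-1,0,0,-1,0,-1,0,0,-1,0,-1]'; python3 -m jog '[0,0,-1,0,-1,0,0,-1,0,-1,0,0,-1,0,-1]'
```

```text
time_s: 7.28
tcp_pos: [0.6253, -0.0644, 0.2231]
tcp_rot: [[0.072, 0.001, -0.997], [0.997, -0.0, 0.072], [-0.0, -1.0, -0.001]]
ft_force: [-3.6, 0.9, 10.4]
opening: 0.008
time_s: 7.53
tcp_pos: [0.6253, -0.0643, 0.2229]
tcp_rot: [[0.072, 0.001, -0.997], [0.997, -0.0, 0.072], [-0.0, -1.0, -0.001]]
ft_force: [-7.8, 0.6, 17.7]
opening: 0.006
```

Back right is sound too. Pressing back left.

```bash
python3 -m jog '[0,0,15,0,-1, 0,0,25,0,-1, 13,170,25,0,-1, 13,170,25,0,-1, 13,170,25,0,-1, 13,170,25,0,-1, 13,170,25,0,-1, 13,170,25,0,-1, 13,170,15,0,-1, 13,170,7,0,-1, 13,170,5,0,-1, 13,170,4,0,-1, 13,170,4,0,-1, 13,170,4,0,-1]'; python3 -m jog '[0,0,-1,0,-1, 0,0,-2,0,-1, 0,0,-2,0,-1,0,0,-2,0,-1]'; python3 -m jog '[0,0,-1,0,-1,0,0,-1,0,-1,0,0,-1,0,-1]'; python3 -m jog '[0,0,-1,0,-1,0,0,-1,0,-1,0,0,-1,0,-1]'
```

```text
time_s: 8.7
tcp_pos: [0.6383, 0.1051, 0.2253]
tcp_rot: [[0.073, 0.0, -0.997], [0.997, 0.0, 0.073], [0.0, -1.0, -0.0]]
ft_force: [0.2, -0.4, 0.4]
opening: 0.005
time_s: 9.03
tcp_pos: [0.6382, 0.1056, 0.2232]
tcp_rot: [[0.072, 0.0, -0.997], [0.997, 0.0, 0.072], [0.0, -1.0, -0.0]]
ft_force: [-0.3, -0.5, 0.3]
opening: -0.0
time_s: 9.28
tcp_pos: [0.6382, 0.1057, 0.2224]
tcp_rot: [[0.072, 0.0, -0.997], [0.997, 0.0, 0.072], [0.0, -1.0, -0.0]]
ft_force: [-0.6, 0.3, 2.1]
opening: 0.006
time_s: 9.53
tcp_pos: [0.6383, 0.1057, 0.2213]
tcp_rot: [[0.072, 0.0, -0.997], [0.997, 0.0, 0.072], [0.0, -1.0, -0.0]]
ft_force: [0.7, 0.8, 3.2]
opening: 0.005
```

This one gives. Continuing to the stop.

```bash
python3 -m jog '[0,0,-1,0,-1,0,0,-2,0,-1,0,0,-3,0,-1,0,0,-3,0,-1,0,0,-3,0,-1]'; python3 -m jog '[0,0,-1,0,-1,0,0,-1,0,-1,0,0,-1,0,-1]';python3 -m jog '[0,0,-1,0,-1,0,0,-1,0,-1,0,0,-1,0,-1]'
```

```text
time_s: 9.95
tcp_pos: [0.6383, 0.1057, 0.2193]
tcp_rot: [[0.072, 0.001, -0.997], [0.997, 0.0, 0.072], [0.0, -1.0, -0.001]]
ft_force: [-3.6, -0.3, 13.4]
opening: 0.001
time_s: 10.2
tcp_pos: [0.6383, 0.1057, 0.2191]
tcp_rot: [[0.072, 0.001, -0.997], [0.997, 0.0, 0.072], [0.0, -1.0, -0.001]]
ft_force: [-7.8, -0.7, 21.9]
opening: 0.005
time_s: 10.45
tcp_pos: [0.6384, 0.1058, 0.2189]
tcp_rot: [[0.072, 0.002, -0.997], [0.997, 0.0, 0.072], [0.0, -1.0, -0.002]]
ft_force: [-11.2, 0.4, 28.1]
opening: 0.003
```

The back-left corner is the soft one: it sank about 4 mm, from TCP z 0.223 to 0.219, and then stopped. Moving outside its shim.

```bash
python3 -m jog '[0,0,15,0,-1, 0,0,50,0,-1, -28,99,50,0,-1, -28,99,50,0,-1, -28,99,50,0,-1, -28,99,50,0,-1, -28,99,50,0,-1, -28,99,50,0,-1]'
python3 - <<'E'
from rig import arm,camera
import cv2
for n,(r0,r1,c0,c1) in {"top":(130,270,180,350),"side":(130,260,180,360)}.items():
    a=camera(n)[:,:,::-1][r0:r1,c0:c1]; cv2.imwrite(f"pics/{n}2.png",cv2.resize(a,None,fx=4,fy=4,interpolation=2))
E
```

```text
time_s: 11.12
tcp_pos: [0.6104, 0.2038, 0.2657]
tcp_rot: [[0.072, -0.001, -0.997], [0.997, -0.0, 0.072], [-0.001, -1.0, 0.001]]
ft_force: [1.0, -0.0, -0.2]
opening: 0.007
```

View pics/top2.png

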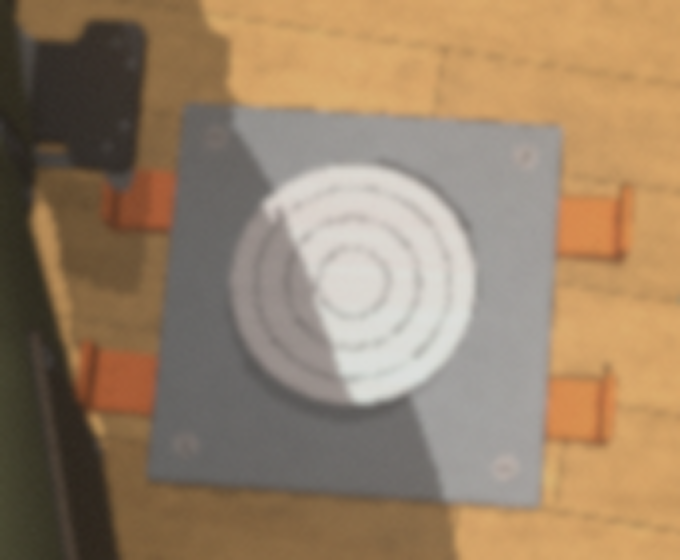

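View pics/side2.png

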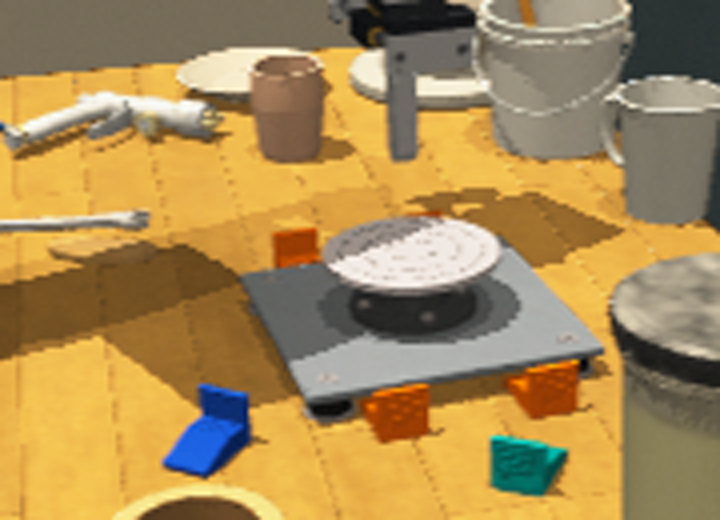

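The plate and shims are unmoved, and the spot outside the back-left tab (crop pixel ~(105,200) in the top view) is clear. Descending and beginning the push.

```bash
python3 -m jog '[-1,0,-30,0,-1, -1,0,-45,0,-1, -1,0,-54,0,-1, -1,0,-54,0,-1, -1,0,-54,0,-1, -2,-8,-54,0,-1, -2,-16,-54,0,-1, -2,-22,-54,0,-1, -3,-24,-54,0,-1, -3,-26,-54,0,-1, -3,-28,-54,0,-1]'; python3 -m jog '[0,-2,0,0,-1, 0,-4,0,0,-1, 0,-6,0,0,-1, -1,-8,0,0,-1]'; python3 -m jog '[0,-2,0,0,-1, 0,-4,0,0,-1, 0,-6,0,0,-1, -1,-8,0,0,-1]'
```

```text
time_s: 12.13
tcp_pos: [0.6072, 0.1764, 0.2125]
tcp_rot: [[0.072, 0.001, -0.997], [0.997, 0.0, 0.072], [0.0, -1.0, -0.001]]
ft_force: [-1.1, 1.5, 0.7]
opening: 0.005
time_s: 12.47
tcp_pos: [0.6062, 0.1686, 0.2121]
tcp_rot: [[0.072, 0.0, -0.997], [0.997, 0.0, 0.072], [0.0, -1.0, -0.0]]
ft_force: [-0.2, 1.0, 1.4]
opening: 0.005
time_s: 12.8
tcp_pos: [0.6052, 0.1604, 0.2121]
tcp_rot: [[0.072, -0.0, -0.997], [0.997, -0.0, 0.072], [-0.0, -1.0, 0.0]]
ft_force: [0.1, 1.2, -0.3]
opening: 0.001
```

Pushing at about 1 N. Near the end I'll go in finer steps.

```bash
python3 -m jog '[0,-2,0,0,-1, 0,-4,0,0,-1, 0,-6,0,0,-1, -1,-8,0,0,-1]'; python3 -m jog '[0,-1,0,0,-1, 0,-2,0,0,-1, 0,-2,0,0,-1]';python3 -m jog '[0,-1,0,0,-1, 0,-2,0,0,-1, 0,-2,0,0,-1]'
```

```text
time_s: 13.13
tcp_pos: [0.6042, 0.1524, 0.2121]
tcp_rot: [[0.072, 0.0, -0.997], [0.997, -0.0, 0.072], [-0.0, -1.0, -0.0]]
ft_force: [0.9, 0.4, 0.3]
opening: 0.005
time_s: 13.38
tcp_pos: [0.6042, 0.1505, 0.2121]
tcp_rot: [[0.072, -0.0, -0.997], [0.997, -0.0, 0.072], [-0.0, -1.0, 0.0]]
ft_force: [-0.1, -0.5, 0.0]
opening: 0.004
time_s: 13.63
tcp_pos: [0.6042, 0.1485, 0.2122]
tcp_rot: [[0.072, 0.0, -0.997], [0.997, -0.0, 0.072], [-0.0, -1.0, -0.0]]
ft_force: [-0.2, -0.2, 0.7]
opening: 0.006
```

```bash
for i in 1 2; do :; done; python3 -m jog '[0,-1,0,0,-1, 0,-1,0,0,-1]' | grep -E 'tcp_pos|force';python3 -m jog '[0,-1,0,0,-1, 0,-1,0,0,-1]'| grep -E 'tcp_pos|force'
python3 - <<'E'
from rig import arm,camera
import cv2
for n,(r0,r1,c0,c1) in {"top":(130,270,180,350),"side":(130,260,180,360)}.items():
    a=camera(n)[:,:,::-1][r0:r1,c0:c1]; cv2.imwrite(f"pics/{n}3.png",cv2.resize(a,None,fx=4,fy=4,interpolation=2))
E
```

```text
tcp_pos: [0.6042, 0.1478, 0.2122]
ft_force: [-0.4, 3.3, -0.1]
tcp_pos: [0.6041, 0.1474, 0.2123]
ft_force: [0.7, 9.7, 0.4]
```

View pics/top3.png

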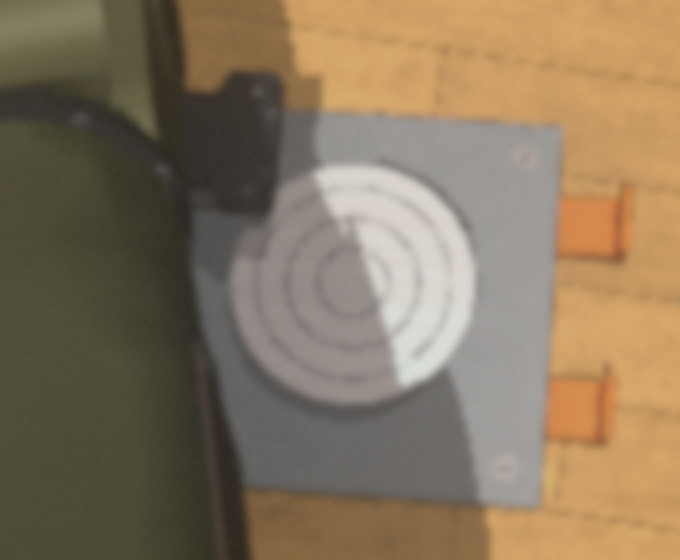

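View pics/side3.png

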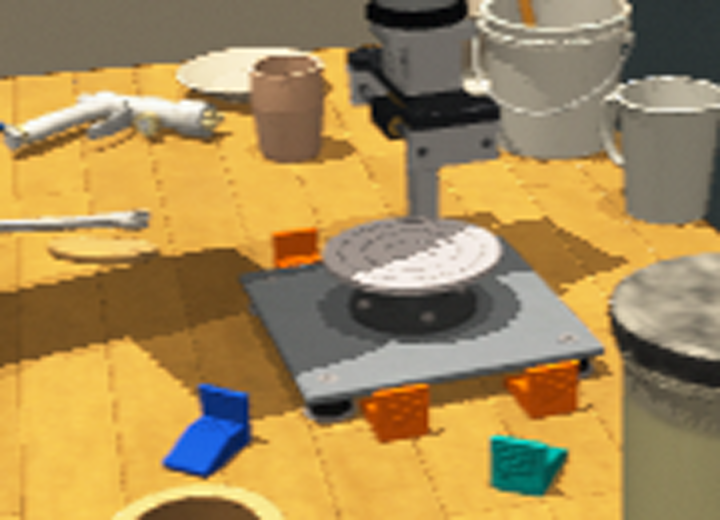

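The shim stopped hard (9.7 N) at the expected position, about 1 mm from my estimate. Backing off and lifting clear to inspect.

```bash
python3 -m jog '[0,4,0,0,-1, 1,12,0,0,-1, 1,25,0,0,-1, 1,25,30,0,-1, 1,25,90,0,-1, 1,25,150,0,-1, -60,130,150,0,-1, -60,170,150,0,-1, -60,170,150,0,-1, -60,170,150,0,-1, -60,170,150,0,-1]'
python3 - <<'E'
from rig import arm,camera
import cv2
for n,(r0,r1,c0,c1) in {"top":(140,275,190,350),"side":(130,260,180,360)}.items():
    f=camera(n)[:,:,::-1];cv2.imwrite(f"pics/{n}4f.png",f);a=f[r0:r1,c0:c1]; cv2.imwrite(f"pics/{n}4.png",cv2.resize(a,None,fx=5 if n=='top' else 4,fy=4.4 if n=='top' else 4,interpolation=2))
E
```

```text
time_s: 14.98
tcp_pos: [0.5414, 0.3226, 0.364]
tcp_rot: [[0.067, 0.002, -0.998], [0.998, 0.002, 0.067], [0.002, -1.0, -0.002]]
ft_force: [-0.0, 0.3, 0.8]
opening: 0.001
```

View pics/top4.png

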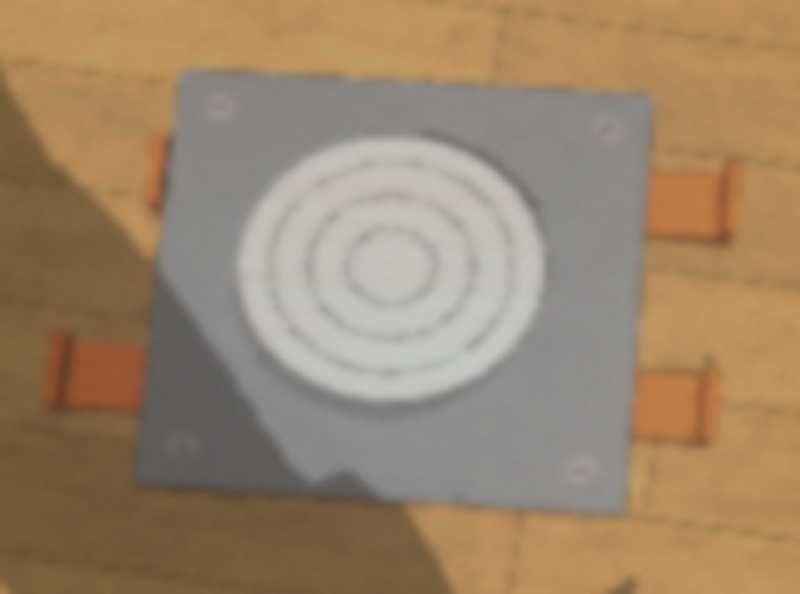

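View pics/side4.png

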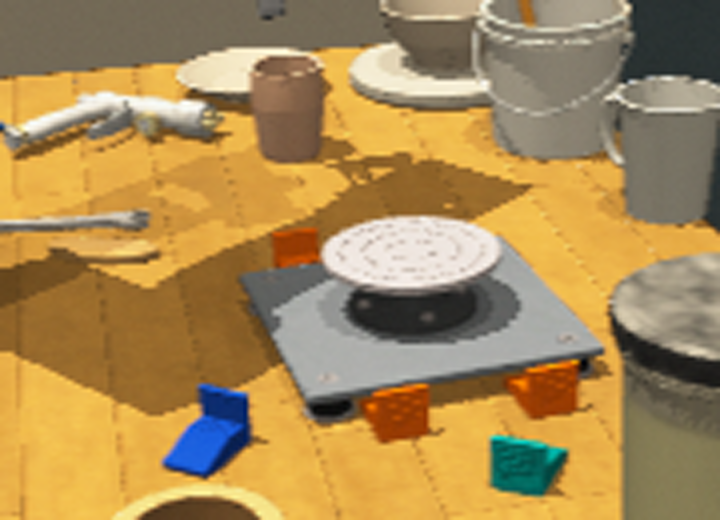

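Run:
```python
import cv2,numpy as np
a=cv2.imread("pics/top4f.png")[158:192,208:240]
b=cv2.imread("pics/top0.png")[158:192,200:232]
f=lambda a:cv2.resize(a,None,fx=12,fy=12,interpolation=cv2.INTER_NEAREST)
cv2.imwrite("pics/z.png",np.hstack([f(a),f(b)]))
```

```text
(no output)
```

View pics/z.png

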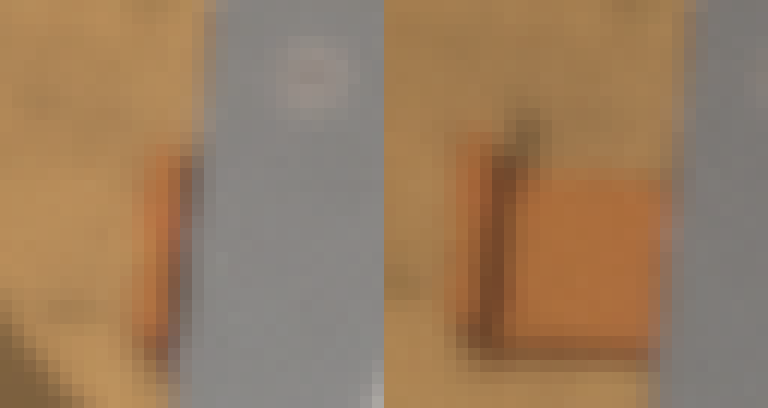

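The tab now lies against the plate edge and parallel to it (enlarged columns ~135–200, no skew), and the rest of the scene is unchanged. Now for the check press.

```bash
python3 -m jog '[97,-217,0,0,-1, 97,-217,0,0,-1, 97,-217,0,0,-1, 97,-217,0,0,-1, 97,-217,0,0,-1, 97,-217,0,0,-1, 97,-217,0,0,-1, 97,-217,-40,0,-1, 97,-217,-80,0,-1, 97,-217,-120,0,-1, 97,-217,-130,0,-1, 97,-217,-130,0,-1, 97,-217,-130,0,-1]'
```

```text
time_s: 16.17
tcp_pos: [0.6417, 0.0995, 0.2336]
tcp_rot: [[0.072, 0.001, -0.997], [0.997, 0.0, 0.072], [0.0, -1.0, -0.001]]
ft_force: [1.2, 0.4, 0.6]
opening: 0.002
```

```bash
python3 -m jog '[-3,6,0,0,-1, -3,6,-4,0,-1, -3,6,-7,0,-1, -3,6,-8,0,-1, -3,6,-8,0,-1, -3,6,-8,0,-1]';  python3 -m jog '[0,0,-1,0,-1, 0,0,-2,0,-1, 0,0,-2,0,-1]'; python3 -m jog '[0,0,-1,0,-1, 0,0,-1,0,-1, 0,0,-1,0,-1]'
```

```text
time_s: 16.67
tcp_pos: [0.6383, 0.1056, 0.2244]
tcp_rot: [[0.072, 0.0, -0.997], [0.997, -0.0, 0.072], [0.0, -1.0, -0.0]]
ft_force: [0.5, 0.4, 0.2]
opening: 0.002
time_s: 16.92
tcp_pos: [0.6383, 0.1056, 0.2228]
tcp_rot: [[0.072, 0.001, -0.997], [0.997, 0.0, 0.072], [0.0, -1.0, -0.001]]
ft_force: [-1.3, -0.4, 4.4]
opening: 0.008
time_s: 17.17
tcp_pos: [0.6383, 0.1056, 0.2227]
tcp_rot: [[0.072, 0.001, -0.997], [0.997, 0.0, 0.072], [0.0, -1.0, -0.001]]
ft_force: [-5.2, -1.6, 13.6]
opening: 0.006
```

It holds at 13.6 N. Continuing to the earlier 28 N.

```bash
python3 -m jog '[0,0,-1,0,-1, 0,0,-1,0,-1, 0,0,-1,0,-1]'; python3 -m jog '[0,0,-1,0,-1, 0,0,-1,0,-1, 0,0,-1,0,-1]'
```

```text
time_s: 17.42
tcp_pos: [0.6384, 0.1056, 0.2226]
tcp_rot: [[0.072, 0.001, -0.997], [0.997, 0.0, 0.072], [0.0, -1.0, -0.001]]
ft_force: [-9.6, -1.4, 22.5]
opening: 0.006
time_s: 17.67
tcp_pos: [0.6384, 0.1056, 0.2225]
tcp_rot: [[0.072, 0.002, -0.997], [0.997, 0.0, 0.072], [0.0, -1.0, -0.002]]
ft_force: [-15.7, -2.8, 30.7]
opening: 0.001
```

Firm at 30.7 N. Lifting off and moving clear.

```bash
python3 -m jog '[0,0,3,0,-1, 0,0,15,0,-1, 0,0,50,0,-1, 0,0,90,0,-1, 0,0,130,0,-1, -95,215,150,0,-1, -95,215,150,0,-1, -95,215,150,0,-1, -95,215,150,0,-1, -95,215,150,0,-1, -95,215,150,0,-1, -95,215,150,0,-1, -95,215,150,0,-1, -95,215,150,0,-1]'
python3 - <<'E'
from rig import arm,camera
import cv2
for n,(r0,r1,c0,c1) in {"top":(140,275,190,350),"side":(130,260,180,360)}.items():
    f=camera(n)[:,:,::-1];cv2.imwrite(f"pics/{n}5f.png",f);a=f[r0:r1,c0:c1]; cv2.imwrite(f"pics/{n}5.png",cv2.resize(a,None,fx=5 if n=='top' else 4,fy=4.4 if n=='top' else 4,interpolation=2))
E
```

```text
time_s: 18.83
tcp_pos: [0.5434, 0.3201, 0.3693]
tcp_rot: [[0.072, 0.0, -0.997], [0.997, -0.0, 0.072], [-0.0, -1.0, -0.0]]
ft_force: [0.0, -0.3, -0.1]
opening: 0.003
```

View pics/top5.png

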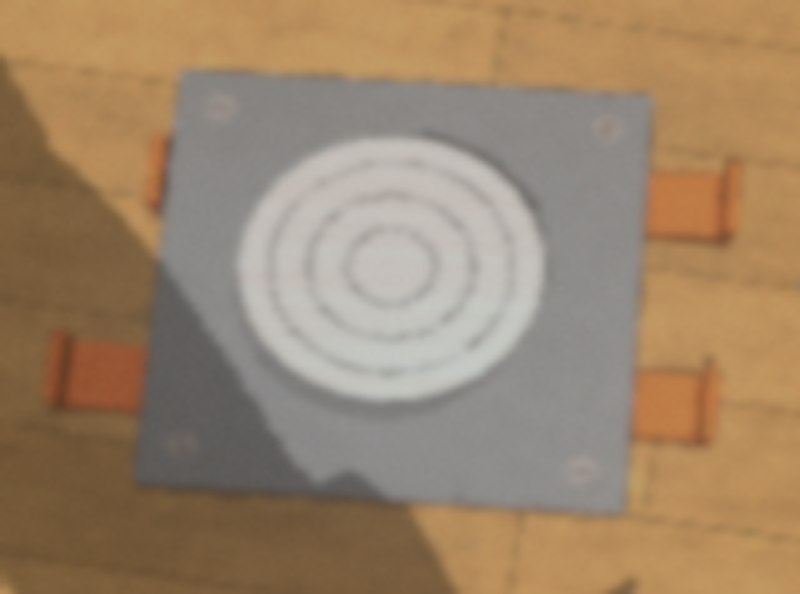

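View pics/side5.png

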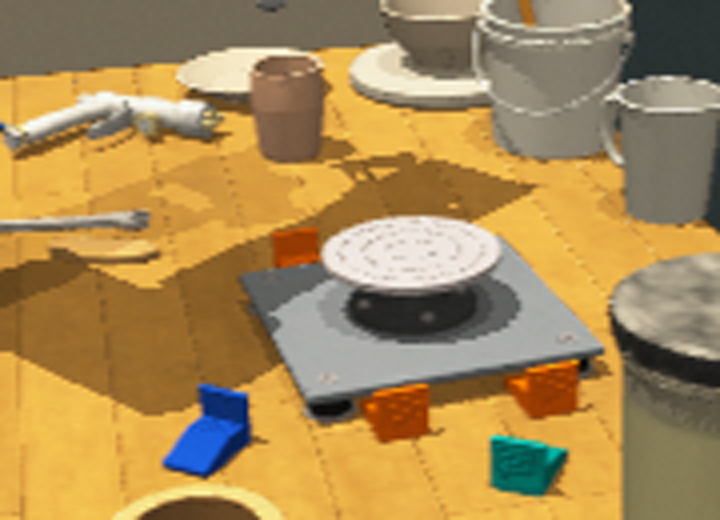

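The pictures show the plate in the same place, with its corners still at crop pixels (183,71), (653,94), (626,513) and (138,485). The back-left tab is flush at (158,175), the other three shims haven't moved, and the arm is clear.

```bash
python3 -c "
from rig import workorder
print(workorder.hand_in())"
```

```text
the job is handed in; nothing more can be done
None
```

The soft mount was under the back-left corner. Its shim is now fully in under the plate, the corner no longer gives, and the job is handed in at about 19 s of robot time.

- **Finding the corner:** Front left, front right and back right held firm at about 18–21 N, with no real travel. Back left started to give at about 2–3 N, a little under the stated 4 N. It stopped about 4 mm lower and was pressed to 28 N.
- **Pushing the shim:** The back-left shim slid in on about 1 N. It stopped at 9.7 N within 1 mm of where the edge was expected, and the top camera shows its tab flat against the plate edge.
- **Check press:** The back-left corner held at 30.7 N with about 0.3 mm of travel.
- **Last look:** The plate, the other three shims and the blue and turquoise look-alikes looked unmoved, and the arm was clear of everything. I did not zoom in on the rubber kidney or the wooden rib, but the arm never went near either at table height.

No check failed, but the sideways force rose to about 16 N during the check press; the plate did not visibly move.

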